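# Mark a wooden leaf in the toggle-clamp jig and set it out

## Task

Mark the pale wooden leaf that lies in the jig: swing the red clamp handle over centre so that the pad locks down on the leaf and stays there when you let go, then swing the handle back fully open and let go, without shifting the leaf in its nest. Then take the leaf out from under the lamp bar and set it down gently, not dropped, flat on the green board inside the painted leaf outline, its point the same way as the outline's; leave the jig open and the orange board's leaf, the glue bottle and the mug where they stand.

Things in the scene. Friction and masses are not known exactly. Their poses are not given: they have to be found in the camera images.
- jig: Fixed marking jig on a grey plate. Origin at bench level under the nest's middle, z up; +x (to the clamp) points to the robot's right (yaw -1.57 +-0.25 rad), so +y points away from it. Plate 12 mm thick, x -80..+105, y -65..+65, an ear to y +140. Four brass pins (8 mm diameter, 10 mm above the plate) at (-57, +-22), (52, +-17) hug the leaf's ends. Clamp bracket x 65..102, y +-28, 80 mm high.
- lamp (a point): Middle of the underside of the fixed white lamp bar above the nest; jig axes. Bar in the jig frame: x -34..-4, y -75..+140, underside 190 mm above the bench, 30 mm thick, on a 20 mm post at (-19, +125). No room for a vertical gripper over the leaf: come in under it from jig -x (the robot's left), the hand leaning 30 to 45 degrees to that side, and back out the same way.
- clamp (a joint): Clamp angle, rad. 0 = open: arm raised 60 degrees, handle leaning to jig +x, 30 degrees above level. Grows as the handle swings up; handle elevation above jig +x = 0.524 + value. At about 1.05 the handle is upright and the pad presses on the leaf's middle. Over-centre spring: drives it open below about 0.5, shut above (4 to 5 N at the grip near the ends); it stays at either end.
- clamp_grip (a point): Middle of the red round handle grip, 18 mm diameter, 77 mm long, free at its end. Moves on an arc of radius 85 mm about clamp_hinge: offset in the jig frame 85 mm x (cos e, 0, sin e), e = handle elevation above jig +x. 112 mm above the bench when open, 155 when clamped. Pinch it across (along jig y) with the fingers pointing down; it can turn between the fingers.
- clamp_hinge (a point): Hinge of the clamp, axis along jig y, at (75, 0, 70) mm in the jig frame; axes as the jig's.
- leaf_mid (a point): Centre (half-way up) of the pale wooden leaf blank: 120 mm long, 50 wide, 28 thick, 70 to 140 g. x runs to its pointed end, z up. Parallel sides from x -35 to +35; round end at -60, point at +60. It starts in the nest, its middle over the jig's origin, 26 mm above the bench, point towards jig +x.
- leaf_tip (a point): Point of the pale leaf, 60 mm ahead of leaf_mid, same axes.
- green_spot (a point): Middle of the white painted leaf outline on the fixed green board (165 x 100 x 6 mm), on its top face 6 mm above the bench. x points along the outline to its pointed end (yaw -1.57 +-0.22 rad), z up. The leaf's middle belongs right above it (20 mm above the bench).
- orange_spot (a point): Middle of the outline on the fixed orange board, same size; a darker finished leaf lies on it. Not to be used.
- spare_mid (a point): Centre of the darker leaf (120 x 50 x 28 mm) lying on the orange board. Leave alone.
- glue: White glue bottle, 56 mm diameter, 140 mm high, origin under its middle. Leave alone.
- mug: Blue mug holding pencils, 72 mm diameter, 90 mm high (pencils to 155 mm), origin under its middle. Leave alone.
Things that resemble listed ones, but are neither listed nor needed, are in the scene too. There is more than one size of the part that bears green_spot; the job needs the smallest.

How it is judged:
By the outcome, as a careful person would: the job done as asked, in the order asked, and still so for the second after the job is handed in, with the robot touching nothing.
It also fails if it takes over 72 s, if anything falls off the work surface, if the arm or the gripper's body presses on something with over 40 N, if the wrist force passes 120 N, or if a joint passes its speed limit or range.

## Robot

A 6-joint arm with a two-finger parallel gripper is mounted at the origin on the work surface. World frame = base frame: x ahead of the robot, y to its left, z up, the work surface at z = 0. Lengths are in mm, angles in rad, forces in N, time in s.
With the tool pointing down it reaches from about 350 to 725 mm from the base axis. Payload 4.3 kg.
Tool frame: the origin (TCP) lies at the very end of the fingers, on their centre line; the grasp point (between the pads) lies 19 mm behind it; x points along the fingers, z is the direction in which the jaws open and shut, and the axes are right-handed (so a half turn about x gives the same grasp; the last joint's range is limited). The gripper opens to 85 mm and grips with 20 to 120 N. Pads are 22 mm wide; open, the fingers measure 114 mm over their backs; the gripper's body (76 mm by 85 mm) begins 54 mm behind the grasp point. The pads swing forward as they close: fully open they stand 13 mm farther back than shut.
Start: joints at [-1.385, 0.377, 0.081, 1.274, 0, 1.46], TCP at [167.626, -550.062, 231.329] pointing down, gripper open.
Joint ranges: [-2.72, 2.72], [-0.84, 1.66], [-1.02, 1.22], [-1.77, 2.12], [-1.37, 1.28], [-3.14, 3.14]. Speed limits (rad/s): [2.57, 2.57, 3.14, 3.14, 3.14, 3.14].

## Interface

Orientations are given as a unit quaternion [w, x, y, z].
In Python, from bench import arm gives the robot as it stands.
- The arm moves only by the tool drive_tool, never from a script. Its arguments are lists of equal length, an entry for each row: "claw": the finger opening in mm, from 0 to 85.4; "dp": the shift along the tool's x, y, z in mm, a list of three; "dr": the turn, a rotation vector about the tool's x, y, z in rad, a list of three. A call has 1 to 8 rows; each row shifts and turns the commanded pose from where the row before left it, along the tool's axes as they then stand; what a row does not reach is not made up. A row lasts 1/10 s, in which the tool goes at most 50 mm and 8.59 degrees, less where a joint would pass 70% of its speed; a pose out of reach is approached as far as the arm can. A call is refused whole if a number of a shift passes 50 or a number of a turn 0.15, either way. A call with a gripper value outside its range is refused whole. The fingers move at their own pace and stop on an object; "grip_force" is the grip in N (left out, the last holds). Time passes only in rows, so rows that do not move let the fingers close. It gives the time, the measured TCP pose, the force and the opening at its end, in the units of the state.
- arm.sense(): the state, without advancing time (a new reading comes with each control period).
- arm.grab_frame(name): name is "side" or "top"; returns the picture (384x512x3 uint8, blue, green, red); there is no depth.
- arm.camera_params(name): a dict with "vfov" (degrees; the focal length in pixels is half the picture's height over the tangent of half this angle, whatever the lens; pixels are square), "cx", "cy" (the principal point, pixels), "k1" (the pictures are not rectified: a ray, as slopes to the right and down, at radius r is drawn at 1 + k1 r^2 times it, then the intrinsics apply), "T" (4x4, takes a point from camera to world coordinates). Camera axes: x right, y down, z forward; pixel columns grow to the right and rows downward; lengths in mm; the calibration is good to about 2 mm. A picture is of the moment at which its call begins. camera_params takes no time and is no camera call.
- arm.finish_job(): hands the job in, once; it reports no verdict.
Trained networks look in the newest picture that a camera, given by its name, has taken for a name from the list of things; names that differ only in an ending like _2 or _b are one class to them, and where a whole thing is asked for, a point or a joint stands for the part that bears it (a point fixed in the world has none). Each returns a list of dicts, best first, with "conf" (0 to 1); they miss things now and then, are a little off and sometimes report something else, mostly with a low value. They report only what shows in the picture. A call takes as long as a camera call. They do not tell look-alikes from the thing itself.
- arm.masks_of(target, camera): "pixels" (384x512 bool, what is visible of it) and "extent" ([left, top, width, height] in pixels, round what is visible of it).
The state is a dict: "clock": time; "joint_pos": joint angles; "joint_velocities": joint speeds; "effort": joint torques, N m; "position": TCP position; "orientation": TCP orientation; "ft_force": force on the tool from outside, world axes, zero at the start; "torque": the same for the moment, N m; "opening": finger opening in mm.
Only numpy, scipy, OpenCV 4.12 (cv2) and the standard library are available. Lean on these libraries where they do the work, as an engineer would, in place of code of your own. Each camera call takes 0.05 s, during which the arm holds its last target.

## Working session

There is one attempt and no reset: what is moved stays moved. The work goes in short steps, Python scripts to look and compute and a tool call to move; the robot and the scene stay as the last step left them, time stands still between calls to the robot, and variables do not carry over. Pictures are saved under pics/ and viewed, and the job is handed in when it is done.

Besides the shell and the picture viewer there is one more tool, called after "Call:" as name(argument=value, ...) on one line, values as JSON. drive_tool: Moves the arm, as the interface text tells. Its arguments: {"type":"object","properties":{"claw":{"type":"array"},"dp":{"type":"array"},"dr":{"type":"array"},"grip_force":{"type":"number"}},"required":["claw","dp","dr"]}

```bash
ls; mkdir -p pics; python3 - <<'E'
from bench import arm
import cv2
for n in("side","top"):
    im=arm.grab_frame(n); cv2.imwrite(f"pics/{n}0.png",im)
    p=arm.camera_params(n); print(n,p)
print(arm.sense())
E
```

```text
pics
side {'vfov': 47.47946393146133, 'cx': 253.332545892637, 'cy': 193.00431407659798, 'k1': 0.044502663427160846, 'T': array([[-9.71788935e-01, -1.34121583e-01,  1.94004297e-01,
         1.38482441e+02],
       [-2.35787299e-01,  5.71770706e-01, -7.85800617e-01,
         1.00995672e+03],
       [-5.53315151e-03, -8.09376093e-01, -5.87264611e-01,
         9.95070144e+02],
       [ 0.00000000e+00,  0.00000000e+00,  0.00000000e+00,
         1.00000000e+00]])}
top {'vfov': 43.984297851416606, 'cx': 262.74583010698075, 'cy': 196.60999814099807, 'k1': -0.12931949796339415, 'T': array([[-4.53477828e-02, -9.74360983e-01,  2.20372986e-01,
         3.15262483e+01],
       [-9.98970990e-01,  4.40683150e-02, -1.07212448e-02,
        -1.04902307e+02],
       [ 7.34896442e-04, -2.20632404e-01, -9.75356756e-01,
         1.86557707e+03],
       [ 0.00000000e+00,  0.00000000e+00,  0.00000000e+00,
         1.00000000e+00]])}
{'clock': 0.1, 'joint_pos': array([-1.38526874e+00,  3.77977708e-01,  7.97700237e-02,  1.27435312e+00,
        2.65546249e-05,  1.46051415e+00]), 'joint_velocities': array([ 0.00211329, -0.00261394,  0.00182735,  0.00094441,  0.00068506,
        0.0015987 ]), 'effort': array([ 1.27427586e-03, -4.64693964e+01,  2.70581871e+01,  1.20417643e-02,
       -1.45405611e-04, -3.46865981e-06]), 'position': array([ 167.54012078, -549.46289617,  230.46536686]), 'orientation': array([ 0.56777287,  0.42128883,  0.5686749 , -0.42042664]), 'ft_force': array([-0.21774252, -0.28301708, -0.39555062]), 'torque': array([0.00649545, 0.02188184, 0.01645125]), 'opening': 84.98651853552407}
```

View pics/side0.png

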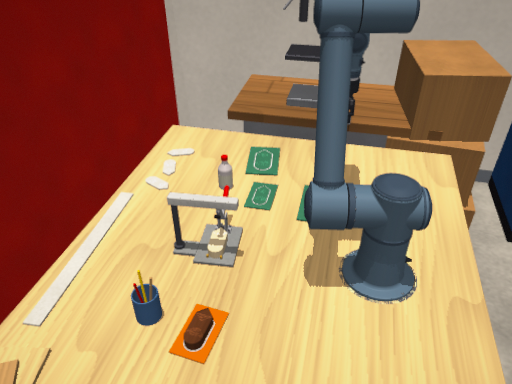

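View pics/top0.png

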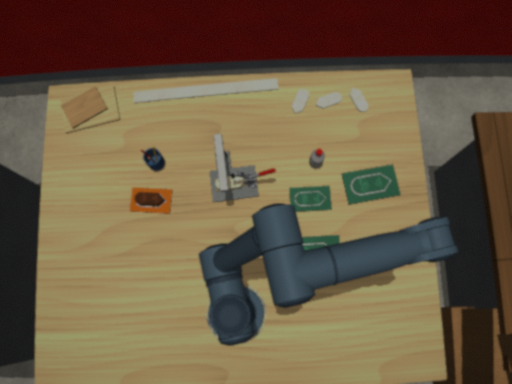

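Three green boards: top view (310,198), (370,184), and (320,243), which is partly hidden by the arm. I'll measure their sizes.

```bash
cat > h.py <<'E'
import numpy as np, cv2
from bench import arm
def K(n):
    p=arm.camera_params(n); f=192/np.tan(np.radians(p['vfov']/2)); return p,f
def pix(n,P):
    p,f=K(n); T=p['T']; P=np.atleast_2d(P); c=(P-T[:3,3])@T[:3,:3]
    s=c[:,:2]/c[:,2:]; r2=(s**2).sum(1,keepdims=True); s=s*(1+p['k1']*r2)
    return s*f+[p['cx'],p['cy']]
def ray(n,uv):
    p,f=K(n); d=(np.atleast_2d(np.array(uv,float))-[p['cx'],p['cy']])/f; s=d.copy()
    for _ in range(30): s=d/(1+p['k1']*(s**2).sum(1,keepdims=True))
    v=np.c_[s,np.ones(len(s))]@p['T'][:3,:3].T
    return p['T'][:3,3],v
def onz(n,uv,z):
    o,v=ray(n,uv); return o+v*((z-o[2])/v[:,2:])
E
python3 - <<'E'
from h import *
for n in("side","top"):
    im=cv2.imread(f"pics/{n}0.png"); hsv=cv2.cvtColor(im,cv2.COLOR_BGR2HSV)
    m=((hsv[...,0]>60)&(hsv[...,0]<90)&(hsv[...,1]>100)).astype(np.uint8)
    m=cv2.morphologyEx(m,cv2.MORPH_CLOSE,np.ones((5,5)))
    c,_=cv2.findContours(m,cv2.RETR_EXTERNAL,2)
    for k in c:
        if cv2.contourArea(k)<60: continue
        w=onz(n,k[:,0,:],6)[:,:2].astype(np.float32)
        print(n,k[:,0].mean(0),cv2.minAreaRect(w))
a=cv2.imread("pics/top0.png")[120:270,200:410]; b=cv2.imread("pics/side0.png")[130:290,150:350]
cv2.imwrite("pics/c1.png",cv2.resize(a,None,fx=3.8,fy=3.8,interpolation=2))
cv2.imwrite("pics/c2.png",cv2.resize(b,None,fx=3.7,fy=3.7,interpolation=2))
E
```

```text
side [302.94285714 202.11428571] ((271.7387390136719, -300.8496398925781), (32.21607971191406, 212.677978515625), 5.941593647003174)
side [259.77083333 196.35416667] ((433.283447265625, -306.0699462890625), (94.15303802490234, 159.94622802734375), 0.41374799609184265)
side [259.15384615 160.65384615] ((482.2919921875, -558.2379150390625), (126.13652038574219, 214.4490203857422), 8.073071479797363)
top [317.44444444 243.83333333] ((254.2177276611328, -342.42218017578125), (47.52920913696289, 137.65342712402344), 0.6499423384666443)
top [310.         199.22222222] ((435.7640380859375, -314.4209289550781), (86.5146255493164, 151.21002197265625), 0.3157668113708496)
top [371.2295082  184.83606557] ((484.3445129394531, -564.965087890625), (119.35453796386719, 206.24594116210938), 7.760876655578613)
```

View pics/c1.png

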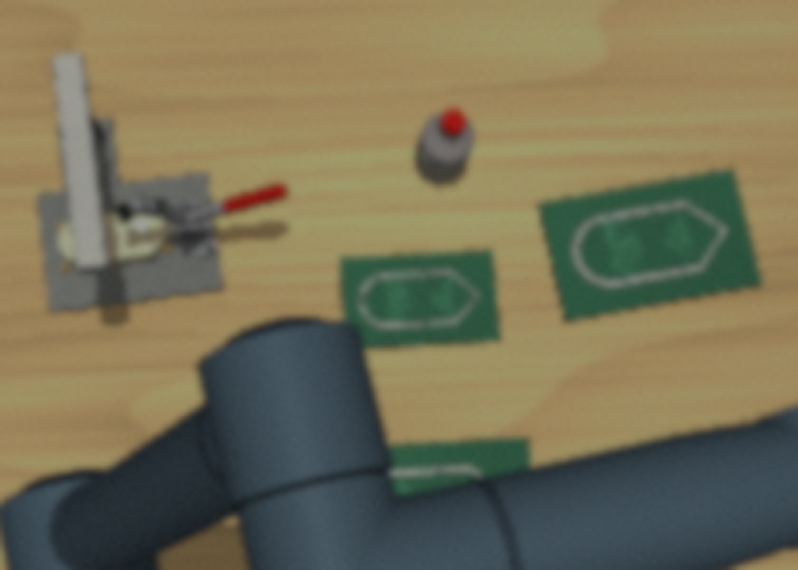

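View pics/c2.png

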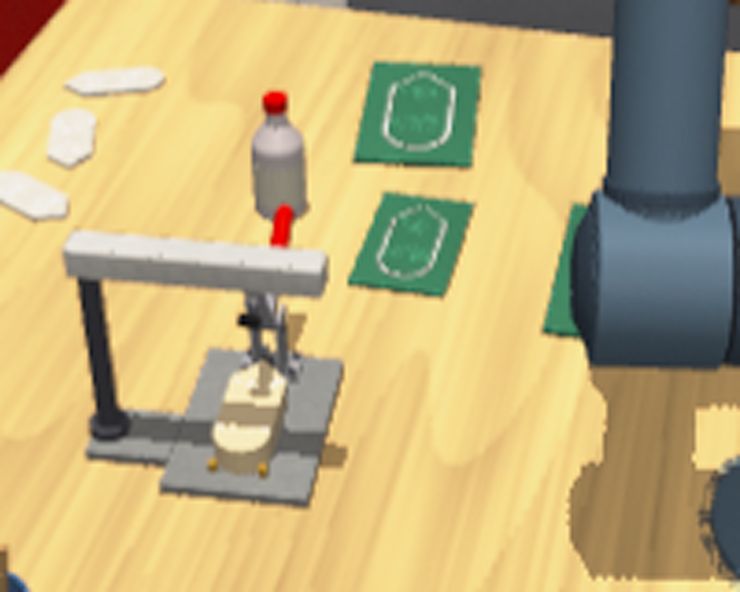

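The small board (top 310,198) measures about 155x90, and edge pixels eat a few mm, so it fits 165x100. The upper right one is about 210x123. The partly hidden one shows a visible slice of about 212 mm, so it is also large. The job board is the one at about (435,-312). Next: the jig pose, from enlarged crops.

```bash
python3 - <<'E'
from h import *
a=cv2.imread("pics/top0.png")[125:205,205:285]; b=cv2.imread("pics/side0.png")[180:270,160:250]; c=cv2.imread("pics/side0.png")[178:213,238:284]
d=cv2.imread("pics/top0.png")[180:215,285:335]
cv2.imwrite("pics/d1.png",cv2.resize(a,(560,560),interpolation=2))
cv2.imwrite("pics/d2.png",cv2.resize(b,(600,600),interpolation=2))
E
```

```text
(no output)
```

View pics/d1.png

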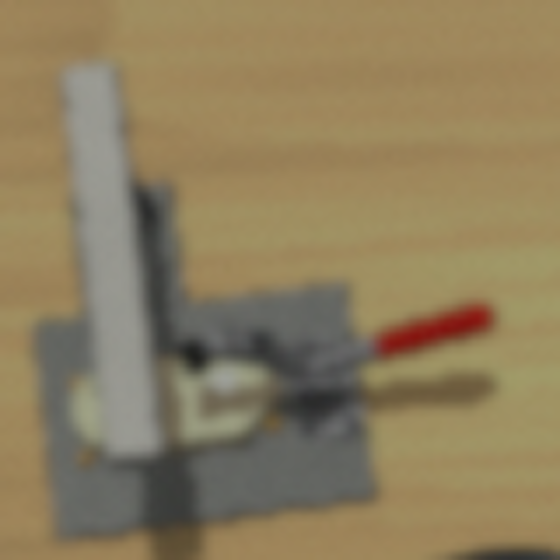

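View pics/d2.png

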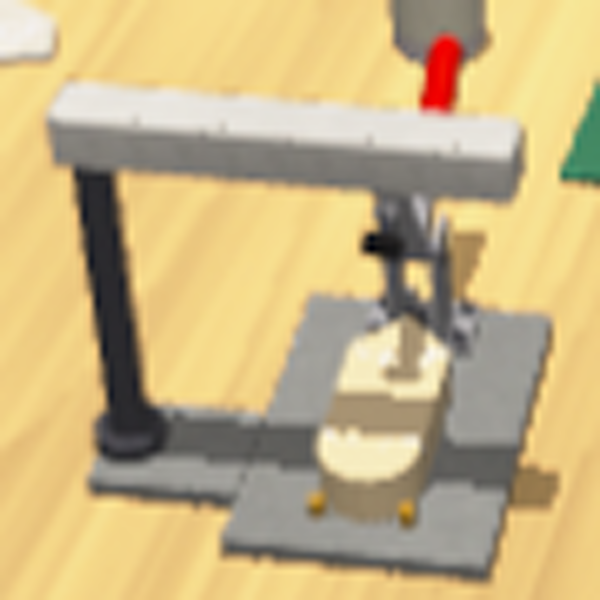

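```bash
cat > fit.py <<'E'
from h import *
from scipy.optimize import least_squares
def cv(u,s,o): return (np.array(u,float)+.5)/s-.5+o
g=lambda L:[75+L*np.cos(np.pi/6),0,70+L*np.sin(np.pi/6)]
T=[((36,322),(-80,65,12)),((349,286),(105,65,12)),((378,496),(105,-65,8)),((58,538),(-80,-65,8)),
((63,68),(-34,140,220)),((116,63),(-4,140,220)),((160,452),(-4,-75,220)),((107,458),(-34,-75,220)),
((88,457),(-57,-22,20)),((273,425),(52,-17,20)),((435,331),g(85))]
S=[((50,125),(-34,140,220)),((516,155),(-34,-75,220)),((53,160),(-34,140,190)),((515,197),(-34,-75,190)),
((225,543),(-80,65,12)),((492,568),(-80,-65,12)),((550,318),(105,-65,12)),((312,297),(105,65,12)),
((318,497),(-57,22,21)),((407,506),(-57,-22,21)),((447,42),g(122))]
def X(q,J):
    c,s=np.cos(q[2]),np.sin(q[2]); J=np.array(J,float)
    return J@np.array([[c,s,0],[-s,c,0],[0,0,1]])+[q[0],q[1],0]
tu=np.array([cv(a,7,[205,125]) for a,_ in T]);su=np.array([cv(a,600/90,[160,180]) for a,_ in S])
tj=[b for _,b in T];sj=[b for _,b in S]
def R(q,w='ts'):
    r=[]
    if 't' in w:r.append((pix("top",X(q,tj))-tu).ravel())
    if 's' in w:r.append((pix("side",X(q,sj))-su).ravel())
    return np.concatenate(r)
if __name__=="__main__":
  for w in('ts','t','s'):
    f=least_squares(R,[450,0,-1.5],args=(w,),loss='soft_l1'); print(w,f.x); print(np.round(R(f.x,w).reshape(-1,2),1).tolist())
  q=least_squares(R,[450,0,-1.5],loss='soft_l1').x
  print("grip",X(q,[g(85)]),"hinge",X(q,[[75,0,70]]))
E
python3 fit.py
python3 - <<'E'
from h import *
# board + outline
for n,z in(("top",6),("side",6)):
    im=cv2.imread(f"pics/{n}0.png"); 
    x0,y0,x1,y1={"top":(285,180,336,216),"side":(240,176,284,214)}[n]
    c=cv2.resize(im[y0:y1,x0:x1],None,fx=14,fy=14,interpolation=2); cv2.imwrite(f"pics/g_{n}.png",c); print(c.shape)
E
```

```text
ts [508.97688466   2.62219112  -1.47788304]
[[-0.9, 0.5], [-0.4, -0.4], [-0.2, 0.7], [-0.3, 0.9], [-0.7, 0.2], [-0.2, -0.2], [0.5, 0.6], [-0.2, 0.9], [-0.4, 0.7], [0.0, 0.4], [0.4, 0.3], [-1.2, -1.9], [-0.3, -0.5], [-0.5, 0.8], [0.1, 1.3], [-1.0, -1.3], [-0.6, -0.9], [0.4, -1.4], [-0.4, -1.6], [-0.1, -0.2], [0.1, -0.2], [0.3, -1.9]]
t [510.71616001   1.82597027  -1.48555602]
[[-0.6, -0.1], [-0.1, -0.7], [-0.1, 0.5], [-0.2, 0.3], [-0.3, -0.4], [0.3, -0.7], [0.6, 0.1], [-0.2, 0.4], [-0.3, 0.1], [0.2, 0.0], [0.7, 0.1]]
s [507.09827998   5.64722342  -1.47041728]
[[-1.1, -1.0], [0.2, 0.1], [-0.3, 1.7], [0.6, 1.9], [-0.6, -0.4], [-0.1, -0.3], [0.5, -0.9], [-0.4, -0.9], [0.2, 0.6], [0.5, 0.5], [0.2, -1.4]]
grip [[ 522.76507094 -145.34895409  112.5       ]] hinge [[515.9353595  -72.05430871  70.        ]]
(504, 714, 3)
(532, 616, 3)
```

View pics/g_top.png

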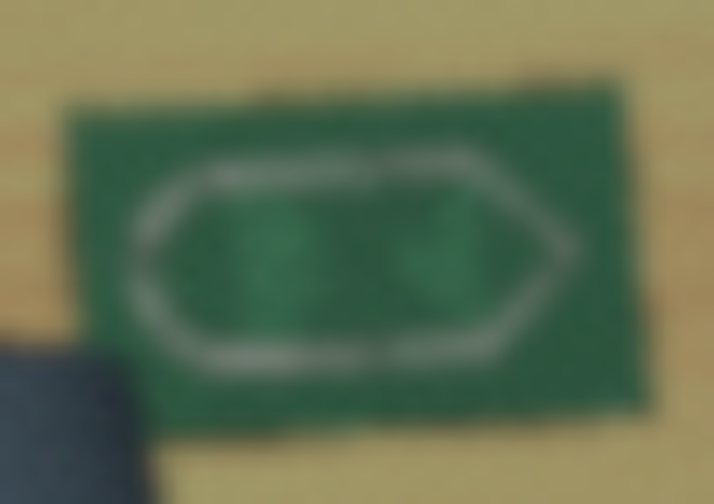

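View pics/g_side.png

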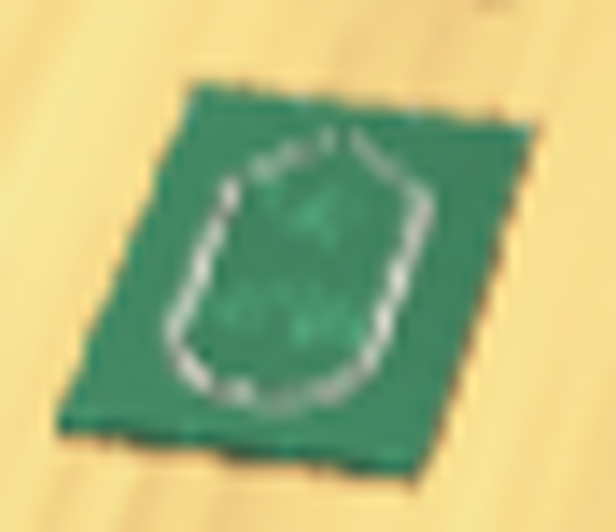

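```bash
cat > fitg.py <<'E'
from fit import *
T=[((65,108),(-82.5,50,6)),((622,82),(82.5,50,6)),((655,412),(82.5,-50,4))]
S=[((192,85),(82.5,50,6)),((538,125),(82.5,-50,6)),((418,472),(-82.5,-50,6)),((58,428),(-82.5,50,6))]
tu=np.array([cv(a,14,[285,180]) for a,_ in T]);su=np.array([cv(a,14,[240,176]) for a,_ in S])
def R(q,w='ts'):
    r=[]
    if 't' in w:r.append((pix("top",X(q,[b for _,b in T]))-tu).ravel())
    if 's' in w:r.append((pix("side",X(q,[b for _,b in S]))-su).ravel())
    return np.concatenate(r)
for w in('ts','t','s'):
    f=least_squares(R,[435,-312,-1.5],args=(w,)); print(w,f.x); print(np.round(R(f.x,w).reshape(-1,2),1).tolist())
for n,a,b,o in(("top",(578,250),(132,258),[285,180]),("side",(345,132),(270,405),[240,176])):
    P=onz(n,[cv(a,14,o),cv(b,14,o)],6); d=P[0]-P[1]; print(n,P.mean(0),np.linalg.norm(d),np.arctan2(d[1],d[0]))
E
python3 fitg.py
```

```text
ts [ 434.81320562 -312.65067455   -1.55802853]
[[-1.0, 0.5], [-0.1, 0.0], [-0.3, 0.8], [-0.2, -0.8], [-0.3, -0.6], [0.2, -0.4], [-0.5, -0.8]]
t [ 436.60799269 -314.59284577   -1.55982051]
[[-0.5, -0.0], [0.4, -0.4], [0.1, 0.4]]
s [ 433.11186983 -308.65508731   -1.55843431]
[[0.0, -0.2], [-0.1, -0.0], [0.4, 0.3], [-0.4, -0.1]]
top [ 438.73413574 -314.28186054    6.        ] 128.29682272897955 -1.5977311739825213
side [ 432.20654362 -311.74897134    6.        ] 128.62685673998786 -1.5084925847904096
```

```bash
cat >> h.py <<'E'
from scipy.spatial.transform import Rotation as Ro
QJ=[509,3,-1.478]; QG=[435,-312,-1.555]
def jw(P,q=QJ):
    c,s=np.cos(q[2]),np.sin(q[2]); return np.atleast_2d(P)@np.array([[c,s,0],[-s,c,0],[0,0,1]])+[q[0],q[1],0]
def cur():
    s=arm.sense(); o=s['orientation']; return s['position'],Ro.from_quat([o[1],o[2],o[3],o[0]]),s
def target(lean,q,sg=1):
    # tool x: lean rad from down toward jig +x ; tool z = sg*jig y
    x=np.array([np.sin(lean),0,-np.cos(lean)]); z=np.array([0,sg,0.]); y=np.cross(z,x)
    return Ro.from_euler('z',q[2])*Ro.from_matrix(np.c_[x,y,z])
def delta(P,Rt):
    p,R,s=cur(); return R.inv().apply(np.array(P)-p),(R.inv()*Rt).as_rotvec()
E
python3 - <<'E'
from h import *
p,R,s=cur(); print(R.as_matrix().round(3))
for sg in(1,-1):
    print(sg,delta(jw([148.6,0,160])[0],target(0,QJ,sg)), delta(p,target(.6,QJ,sg))[1])
print(jw([[148.6,0,160],[75,0,155]]))
E
```

```text
[[-0.     0.957  0.292]
 [ 0.002  0.292 -0.957]
 [-1.     0.    -0.002]]
1 (array([  71.06237316,  457.70339991, -283.25476675]), array([-1.36778253e+00, -1.31810535e-03, -1.38245547e-03])) [-1.32351389 -0.41080873 -0.50375977]
-1 (array([  71.06237316,  457.70339991, -283.25476675]), array([ 1.77380923e+00, -1.46137427e-03,  1.39335066e-03])) [ 1.71381609 -0.53169289  0.43358778]
[[ 522.76975204 -144.96064993  160.        ]
 [ 515.94974026  -71.67731322  155.        ]]
```

```bash
cat >> h.py <<'E'
def rows(P,Rt,n,start=None):
    p,R,s=cur()
    if start is not None: p,R=start
    P=np.array(P,float); rv=(R.inv()*Rt).as_rotvec(); dps=[]
    for i in range(n):
        Ri=R*Ro.from_rotvec(rv*i/n); dps.append([float(v) for v in Ri.inv().apply((P-p)/n).round(1)])
    for i in range(0,n,8): print("dp",dps[i:i+8])
    print("dr each",(rv/n).round(4).tolist())
E
python3 - <<'E'
from h import *
rows(jw([148.6,0,190])[0],target(0,QJ,1),16)
E
```

```text
dp [[2.6, 28.6, -17.7], [2.6, 30.0, -15.2], [2.6, 31.2, -12.6], [2.6, 32.2, -9.9], [2.6, 32.9, -7.1], [2.5, 33.4, -4.3], [2.5, 33.6, -1.4], [2.5, 33.6, 1.5]]
dp [[2.5, 33.4, 4.3], [2.5, 32.9, 7.2], [2.5, 32.1, 10.0], [2.5, 31.2, 12.7], [2.5, 30.0, 15.3], [2.5, 28.6, 17.8], [2.5, 26.9, 20.2], [2.5, 25.1, 22.4]]
dr each [-0.0855, -0.0001, -0.0001]
```

Call:
drive_tool(claw=[85,80,75,70,65,60,60,60], dp=[[2.5,28.6,-17.7],[2.5,30,-15.2],[2.5,31.2,-12.6],[2.5,32.2,-9.9],[2.5,32.9,-7.1],[2.5,33.4,-4.3],[2.5,33.6,-1.4],[2.5,33.6,1.5]], dr=[[-0.0855,0,0],[-0.0855,0,0],[-0.0855,0,0],[-0.0855,0,0],[-0.0855,0,0],[-0.0855,0,0],[-0.0855,0,0],[-0.0855,0,0]])

```text
clock: 0.9
position: [345.7, -346.3, 210.9]
orientation: [0.677, 0.205, 0.677, -0.205]
ft_force: [0.3, -0.0, 0.3]
opening: 59.9
```

Call:
drive_tool(claw=[60,60,60,60,60,60,60,60], dp=[[2.5,33.4,4.3],[2.5,32.9,7.2],[2.5,32.1,10],[2.5,31.2,12.7],[2.5,30,15.3],[2.5,28.6,17.8],[2.5,26.9,20.2],[2.5,25.1,22.4]], dr=[[-0.0855,0,0],[-0.0855,0,0],[-0.0855,0,0],[-0.0855,0,0],[-0.0855,0,0],[-0.0855,0,0],[-0.0855,0,0],[-0.0855,0,0]])

```text
clock: 1.7
position: [523.4, -144.1, 190.8]
orientation: [0.706, -0.034, 0.707, 0.034]
ft_force: [0.1, -0.6, 0.0]
opening: 59.9
```

```bash
python3 - <<'E'
from h import *
p,R,s=cur(); print(s['clock'],p,R.as_matrix().round(3),s['joint_pos'].round(3),s['opening'])
for n,b in(("side",(160,130,310,260)),("top",(200,110,340,250))):
    im=arm.grab_frame(n); cv2.imwrite(f"pics/{n}1.png",im)
    x0,y0,x1,y1=b; cv2.imwrite(f"pics/{n}1c.png",cv2.resize(im[y0:y1,x0:x1],None,fx=4.2,fy=4.2,interpolation=2))
    print(n,pix(n,[p,p+[0,0,19]]))
print(delta(jw([148.6,0,93.5])[0],target(0,QJ)))
E
```

```text
1.7 [ 523.40257985 -144.10673383  190.76238021] [[-0.001 -0.097  0.995]
 [ 0.     0.995  0.097]
 [-1.     0.    -0.001]] [-0.385  0.327 -0.097  1.147 -0.     1.089] 59.9249842035827
side [[224.04836027 174.83310291]
 [223.78859099 170.0367402 ]]
top [[267.00758083 166.21051782]
 [267.05701578 164.72993881]]
(array([96.82806656, -2.48962112, -1.9753221 ]), array([ 0.00592115, -0.00017708, -0.00153148]))
```

View pics/side1c.png

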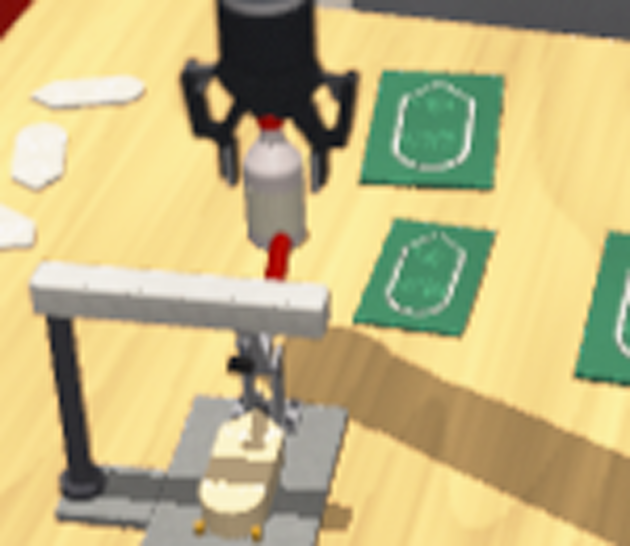

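View pics/top1c.png

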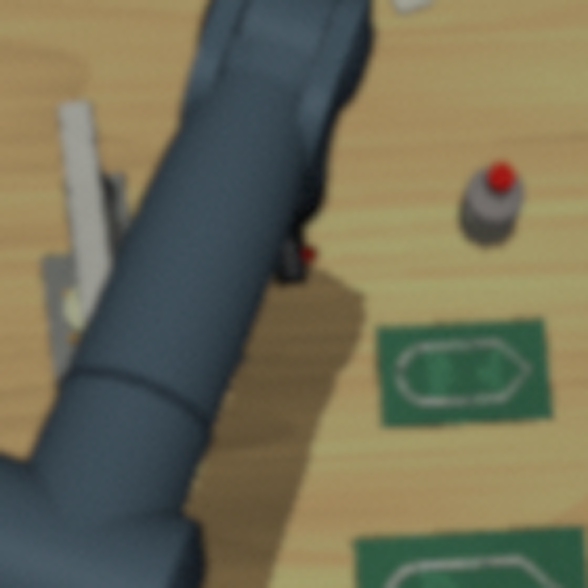

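The third board is clearly large, so (436,-314) is the smallest. In the side view the gripper shows about 1 px off its known pose, which explains the side/top disagreement. I'll trust the top camera more from here.

```bash
sed -i 's/^QJ=.*/QJ=[510.3,2.2,-1.481]; QG=[436.4,-314,-1.558]/' h.py; python3 - <<'E'
from h import *
print(delta(jw([148.6,0,93.5])[0],target(0,QJ)))
E
```

```text
(array([96.82652303, -3.41054112, -1.20628476]), array([ 0.00892115, -0.00017938, -0.00153121]))
```

Call:
drive_tool(claw=[60,60,60,60,60], dp=[[20,-3.4,-1.2],[25,0,0],[25,0,0],[17,0,0],[10,0,0]], dr=[[0.009,0,0],[0,0,0],[0,0,0],[0,0,0],[0,0,0]])

```text
clock: 2.3
position: [520.3, -148.9, 92.4]
orientation: [0.705, -0.029, 0.708, 0.03]
ft_force: [0.5, 0.5, 0.2]
opening: 60.1
```

```bash
python3 - <<'E'
from h import *
p,R,s=cur(); print(s['clock'],p,s['ft_force'],s['opening'])
im=arm.grab_frame("side"); cv2.imwrite("pics/s2.png",cv2.resize(im[150:250,170:290],None,fx=6,fy=6,interpolation=2))
E
```

```text
2.3 [ 520.25278803 -148.88023737   92.37074198] [0.54371101 0.51409854 0.16613063] 60.13615995956893
```

View pics/s2.png

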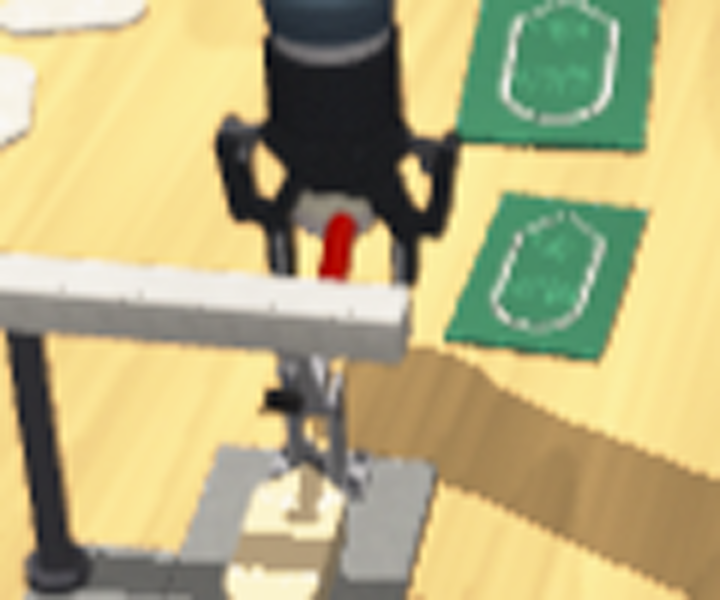

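```bash
python3 - <<'E'
from h import *
p,R,s=cur(); print(s['clock'],p,s['joint_velocities'].round(3))
print(delta(jw([148.6,0,93.5])[0],target(0,QJ)))
E
```

```text
2.35 [ 519.91435983 -148.6998677    91.51123847] [ 0.003 -0.018  0.032  0.053  0.    -0.001]
(array([-2.00052006,  2.58502162,  3.93031069]), array([-0.00693606, -0.00415811, -0.00180518]))
```

Call:
drive_tool(claw=[60,40,25,10,10,10,10], dp=[[-2,2.6,3.7],[0,0,0],[0,0,0],[0,0,0],[0,0,0],[0,0,0],[0,0,0]], dr=[[0,0,0],[0,0,0],[0,0,0],[0,0,0],[0,0,0],[0,0,0],[0,0,0]], grip_force=25)

```text
clock: 3.05
position: [524.8, -146.5, 97.4]
orientation: [0.706, -0.03, 0.707, 0.029]
ft_force: [-4.1, -0.5, 5.9]
opening: 17.2
```

```bash
python3 - <<'E'
from h import *
p,R,s=cur(); print(s['clock'],p,s['ft_force'].round(2),s['opening'],s['joint_pos'].round(3))
print(R.as_matrix().round(3))
# arc steps in jig x,z -> tool
e=np.linspace(np.pi/6,np.pi/2+.02,17); P=np.c_[85*np.cos(e),0*e,85*np.sin(e)]
d=np.diff(jw(P+[75,0,0]),axis=0); print(R.inv().apply(d).round(1).tolist())
E
```

```text
3.05 [ 524.76201096 -146.53322057   97.35034349] [-4.14 -0.45  5.88] 17.19772657553572 [-0.388  0.395 -0.252  0.924 -0.002  1.099]
[[-0.001 -0.084  0.996]
 [-0.002  0.996  0.084]
 [-1.    -0.002 -0.001]]
[[-4.8, 3.0, -0.0], [-4.6, 3.3, -0.0], [-4.4, 3.6, -0.0], [-4.1, 3.9, -0.0], [-3.9, 4.2, -0.0], [-3.6, 4.4, -0.0], [-3.3, 4.6, -0.0], [-3.0, 4.8, -0.0], [-2.6, 5.0, -0.0], [-2.3, 5.2, -0.0], [-1.9, 5.3, -0.0], [-1.6, 5.4, -0.0], [-1.2, 5.5, -0.0], [-0.8, 5.6, -0.0], [-0.5, 5.6, -0.0], [-0.1, 5.7, -0.0]]
```

Call:
drive_tool(claw=[10,10,10,10,10,10,10,10], dp=[[-4.8,3,0],[-4.6,3.3,0],[-4.4,3.6,0],[-4.1,3.9,0],[-3.9,4.2,0],[-3.6,4.4,0],[-3.3,4.6,0],[-3,4.8,0]], dr=[[0,0,0],[0,0,0],[0,0,0],[0,0,0],[0,0,0],[0,0,0],[0,0,0],[0,0,0]])

```text
clock: 3.85
position: [521.7, -113.4, 127.9]
orientation: [0.706, -0.029, 0.707, 0.03]
ft_force: [-3.5, -2.1, -5.0]
opening: 17.3
```

```bash
python3 - <<'E'
from h import *
p,R,s=cur(); print(s['clock'],p,s['ft_force'].round(2),s['opening'],R.as_matrix().round(3))
im=arm.grab_frame("side"); cv2.imwrite("pics/s3.png",cv2.resize(im[130:250,160:290],None,fx=5,fy=5,interpolation=2))
E
```

```text
3.85 [ 521.74432509 -113.44716646  127.85900966] [-3.54 -2.05 -4.99] 17.32586718676306 [[-0.002 -0.084  0.996]
 [ 0.001  0.996  0.084]
 [-1.     0.001 -0.002]]
```

View pics/s3.png

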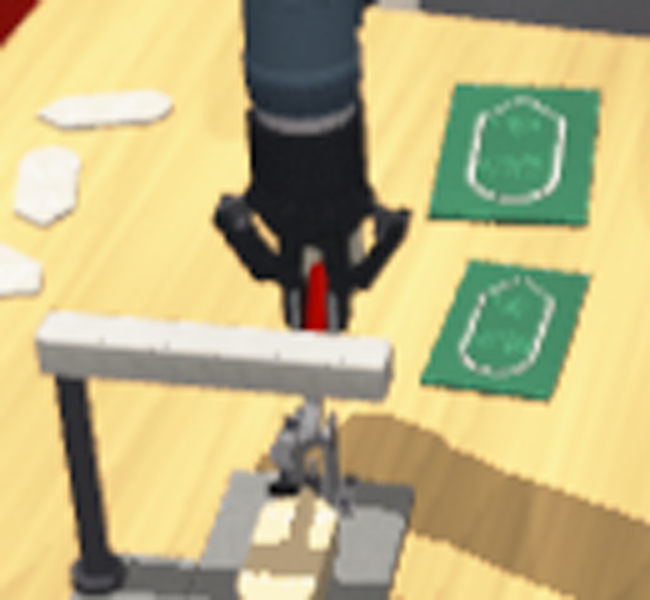

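Handle is following. Second half, plus a slight extra push and hold.

Call:
drive_tool(claw=[10,10,10,10,10,10,10,10], dp=[[-2.6,5,0],[-2.3,5.2,0],[-1.9,5.3,0],[-1.6,5.4,0],[-1.2,5.5,0],[-0.8,5.6,0],[-0.5,5.6,0],[0,5.7,0]], dr=[[0,0,0],[0,0,0],[0,0,0],[0,0,0],[0,0,0],[0,0,0],[0,0,0],[0,0,0]])

```text
clock: 4.7
position: [517.8, -70.0, 139.2]
orientation: [0.706, -0.029, 0.707, 0.03]
ft_force: [-7.4, -1.0, 0.2]
opening: 16.9
```

Call:
drive_tool(claw=[10,10], dp=[[0,2,0],[0,0,0]], dr=[[0,0,0],[0,0,0]])

```text
clock: 4.9
position: [517.6, -67.3, 139.2]
orientation: [0.706, -0.029, 0.707, 0.031]
ft_force: [-6.8, -0.1, 0.3]
opening: 17.0
```

```bash
python3 - <<'E'
from h import *
p,R,s=cur(); print(s['clock'],p,s['ft_force'].round(2),s['opening'], "expected",jw([75,0,136]))
im=arm.grab_frame("side"); cv2.imwrite("pics/s4.png",cv2.resize(im[130:250,160:290],None,fx=5,fy=5,interpolation=2))
E
```

```text
4.9 [517.59813804 -67.27523153 139.15186703] [-6.77 -0.09  0.32] 17.021388035408666 expected [[517.02567738 -72.49782637 136.        ]]
```

View pics/s4.png

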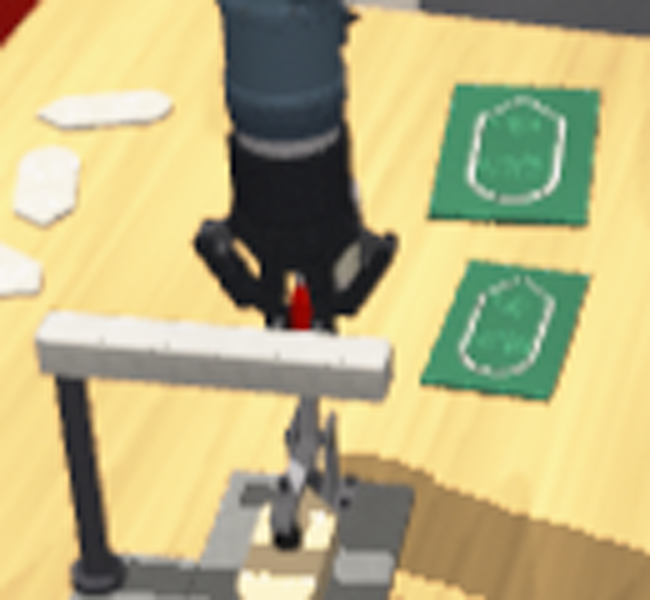

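Call:
drive_tool(claw=[30,45,45,45,45,45,45,45], dp=[[0,0,0],[0,0,0],[0,0,0],[0,0,0],[0,0,0],[0,0,0],[0,0,0],[0,0,0]], dr=[[0,0,0],[0,0,0],[0,0,0],[0,0,0],[0,0,0],[0,0,0],[0,0,0],[0,0,0]])

```text
clock: 5.75
position: [519.1, -69.2, 138.9]
orientation: [0.706, -0.03, 0.706, 0.03]
ft_force: [0.1, -1.2, -0.0]
opening: 44.9
```

```bash
python3 - <<'E'
from h import *
p,R,s=cur(); print(s['clock'],p,s['ft_force'].round(2),s['opening'])
im=arm.grab_frame("side"); cv2.imwrite("pics/s5.png",cv2.resize(im[150:250,170:280],None,fx=6,fy=6,interpolation=2))
g=lambda L:jw([75,0,70+L])
print(pix("side",np.r_[g(47),g(85),g(123)]))
E
```

```text
5.75 [519.09865005 -69.22746897 138.85230658] [ 0.15 -1.2  -0.03] 44.92826191433462
[[220.64154794 205.44122667]
 [220.06288642 196.16102486]
 [219.46430944 186.58413372]]
```

View pics/s5.png

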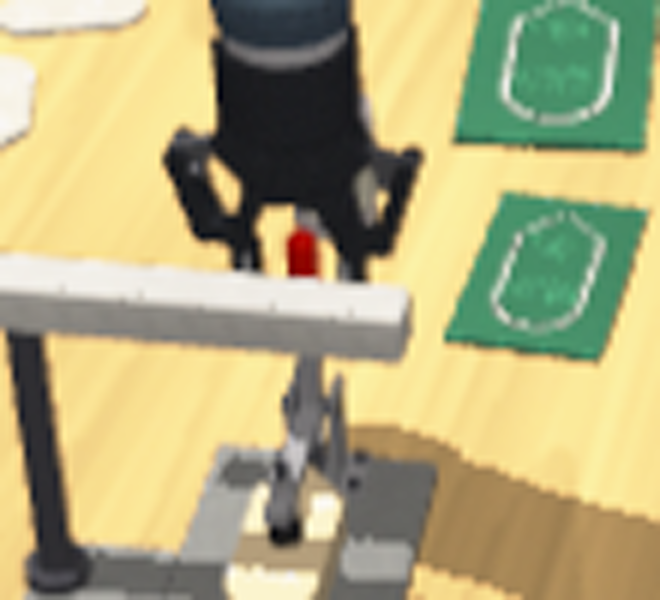

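Call:
drive_tool(claw=[45,30,10,10,10,10,10], dp=[[0,-2.5,-1.2],[0,0,0],[0,0,0],[0,0,0],[0,0,0],[0,0,0],[0,0,0]], dr=[[0,0,0],[0,0,0],[0,0,0],[0,0,0],[0,0,0],[0,0,0],[0,0,0]])

```text
clock: 6.5
position: [517.9, -71.9, 138.9]
orientation: [0.706, -0.03, 0.707, 0.03]
ft_force: [-1.1, -0.6, 2.7]
opening: 17.3
```

Call:
drive_tool(claw=[10,10,10,10,10,10,10,10], dp=[[0.1,-5.7,0],[0.5,-5.6,0],[0.8,-5.6,0],[1.2,-5.5,0],[1.6,-5.4,0],[1.9,-5.3,0],[2.3,-5.2,0],[2.6,-5,0]], dr=[[0,0,0],[0,0,0],[0,0,0],[0,0,0],[0,0,0],[0,0,0],[0,0,0],[0,0,0]])

```text
clock: 7.3
position: [521.7, -113.9, 127.9]
orientation: [0.707, -0.029, 0.706, 0.031]
ft_force: [-1.3, 3.6, 3.7]
opening: 17.4
```

Call:
drive_tool(claw=[10,10,10,10,10,10,10,10], dp=[[3,-4.8,0],[3.3,-4.6,0],[3.6,-4.4,0],[3.9,-4.1,0],[4.2,-3.9,0],[4.4,-3.6,0],[4.6,-3.3,0],[4.8,-3,0]], dr=[[0,0,0],[0,0,0],[0,0,0],[0,0,0],[0,0,0],[0,0,0],[0,0,0],[0,0,0]])

```text
clock: 8.1
position: [524.8, -147.8, 96.0]
orientation: [0.707, -0.03, 0.706, 0.029]
ft_force: [-0.2, -3.8, 3.4]
opening: 17.3
```

```bash
python3 - <<'E'
from h import *
p,R,s=cur(); print(s['clock'],p,s['ft_force'].round(2),s['opening'],jw([148.6,0,93.5]))
im=arm.grab_frame("side"); cv2.imwrite("pics/s6.png",cv2.resize(im[150:250,170:280],None,fx=6,fy=6,interpolation=2))
E
```

```text
8.1 [ 524.8292319  -147.79193818   95.96464044] [-0.16 -3.82  3.37] 17.325020677229414 [[ 523.62580879 -145.80129331   93.5       ]]
```

View pics/s6.png

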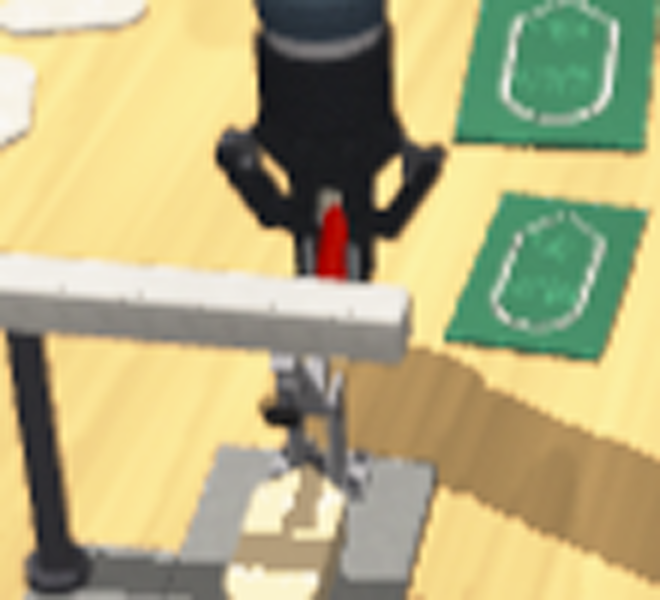

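Call:
drive_tool(claw=[10,10,40,60,60,60,60,60], dp=[[2.5,-1,0],[0,0,0],[0,0,0],[0,0,0],[0,0,0],[0,0,0],[-20,0,0],[-40,0,0]], dr=[[0,0,0],[0,0,0],[0,0,0],[0,0,0],[0,0,0],[0,0,0],[0,0,0],[0,0,0]])

```text
clock: 8.95
position: [521.7, -146.1, 151.0]
orientation: [0.704, -0.029, 0.709, 0.031]
ft_force: [0.2, 0.0, -0.5]
opening: 60.3
```

Call:
drive_tool(claw=[60,70,80,85,85], dp=[[-45,0,0],[-45,0,0],[-45,0,0],[-30,0,0],[0,0,0]], dr=[[0,0,0],[0,0,0],[0,0,0],[0,0,0],[0,0,0]])

```text
clock: 9.45
position: [526.6, -148.1, 323.7]
orientation: [0.709, -0.031, 0.703, 0.029]
ft_force: [0.7, -0.3, -0.4]
opening: 84.8
```

```bash
python3 - <<'E'
from h import *
for n,b in(("side",(160,130,310,260)),("top",(190,110,330,250))):
    im=arm.grab_frame(n); cv2.imwrite(f"pics/{n}7.png",im)
    x0,y0,x1,y1=b; cv2.imwrite(f"pics/{n}7c.png",cv2.resize(im[y0:y1,x0:x1],None,fx=4.2,fy=4.2,interpolation=2))
p,R,s=cur(); print(s['clock'],p,s['ft_force'].round(2),s['opening'],s['joint_pos'].round(3))
E
```

```text
9.55 [ 524.99383278 -147.53934759  318.98473764] [ 0.87 -0.33 -0.66] 85.21852056310809 [-0.39   0.31   0.21   1.469  0.     1.096]
```

View pics/side7c.png

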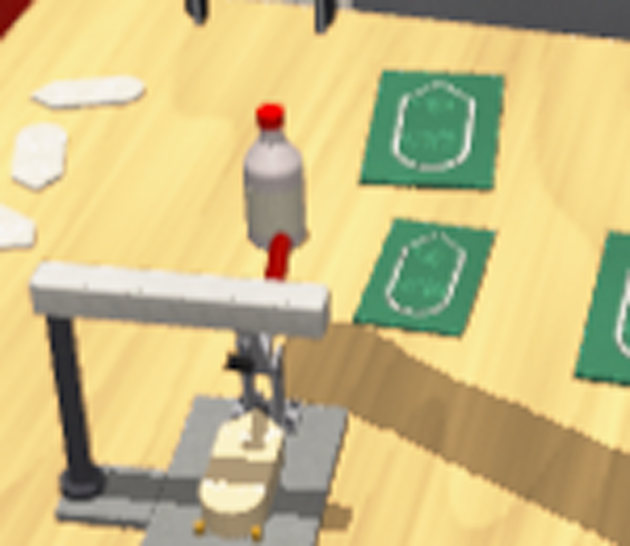

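```bash
python3 - <<'E'
from h import *
print("mug",onz("top",[[153,160]],45),"orange",onz("top",[[151,200]],6),"glue",onz("top",[[317,158]],70))
Rt=target(.7,QJ)
A=jw([-150,0,290])[0]; rows(A,Rt,12)
ax=np.array([np.sin(.7),0,-np.cos(.7)]); G=np.array([4,0,22.])
B=G-ax*140; print("A",A,"B",jw(B),B)
E
```

```text
mug [[613.83770627 309.73381322  45.        ]] orange [[458.03910165 325.441131     6.        ]] glue [[ 583.94274401 -346.12174625   70.        ]]
dp [[2.4, 25.0, -0.2], [0.9, 25.1, -0.2], [-0.5, 25.1, -0.2], [-2.0, 25.1, -0.2], [-3.5, 24.9, -0.2], [-4.9, 24.7, -0.2], [-6.3, 24.3, -0.2], [-7.7, 23.9, -0.2]]
dp [[-9.1, 23.4, -0.1], [-10.5, 22.9, -0.1], [-11.8, 22.2, -0.1], [-13.1, 21.5, -0.1]]
dr each [-0.0005, -0.0, -0.0583]
A [496.84864523 151.59565273 290.        ] B [[502.57080885  88.04321635 129.07790622]] [-86.19047621   0.         129.07790622]
```

Call:
drive_tool(claw=[85,85,85,85,85,85,85,85], dp=[[2.4,25,0],[0.9,25,0],[-0.5,25,0],[-2,25,0],[-3.5,25,0],[-5,24.7,0],[-6.3,24.3,0],[-7.7,24,0]], dr=[[0,0,-0.058],[0,0,-0.058],[0,0,-0.058],[0,0,-0.058],[0,0,-0.058],[0,0,-0.058],[0,0,-0.058],[0,0,-0.058]])

```text
clock: 10.35
position: [506.4, 52.7, 297.8]
orientation: [0.693, -0.193, 0.681, -0.134]
ft_force: [-0.0, -1.2, -0.5]
opening: 85.0
```

Call:
drive_tool(claw=[85,85,85,85,85,85], dp=[[-9,23.4,0],[-10.5,23,0],[-12,22,0],[-13,21.5,0],[0,0,0],[0,0,0]], dr=[[0,0,-0.058],[0,0,-0.058],[0,0,-0.058],[0,0,-0.058],[0,0,0],[0,0,0]])

```text
clock: 10.95
position: [498.6, 151.9, 288.3]
orientation: [0.673, -0.271, 0.655, -0.213]
ft_force: [0.4, 0.4, 0.2]
opening: 85.0
```

```bash
python3 - <<'E'
from h import *
im=arm.grab_frame("side"); cv2.imwrite("pics/s8.png",im)
p,R,s=cur(); print(s['clock'],p,s['ft_force'].round(2),s['joint_pos'].round(3))
Rt=target(.7,QJ); ax=np.array([np.sin(.7),0,-np.cos(.7)]); G=np.array([4,0,22.]); B=jw(G-ax*140)[0]
print(delta(B,Rt)); rows(B,Rt,6)
E
```

```text
11.0 [498.90504892 151.16283576 289.40091383] [ 1.13 -0.58  0.74] [ 0.521  0.526  0.256  1.642 -0.62   2.117]
(array([163.50949476,  54.44129194,  -1.33483093]), array([-0.00294733, -0.00511365, -0.00307933]))
dp [[27.3, 9.1, -0.2], [27.2, 9.1, -0.2], [27.2, 9.1, -0.3], [27.2, 9.1, -0.3], [27.2, 9.1, -0.3], [27.2, 9.1, -0.3]]
dr each [-0.0005, -0.0009, -0.0005]
```

View pics/s8.png

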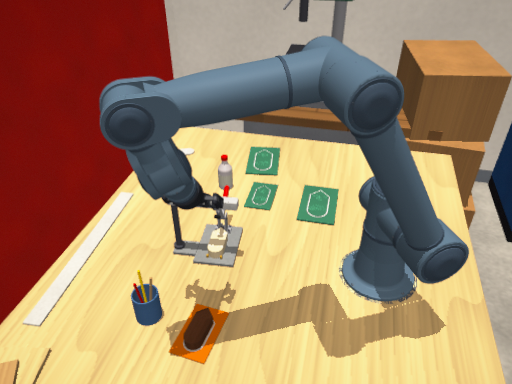

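Call:
drive_tool(claw=[85,85,85,85,85,85,85,85], dp=[[20,9,-0.3],[27,9,-0.3],[27,9,-0.3],[27,9,-0.3],[27,9,0],[25,9.4,0],[10,0,0],[0,0,0]], dr=[[0,0,0],[0,0,0],[0,0,0],[0,0,0],[0,0,0],[0,0,0],[0,0,0],[0,0,0]])

```text
clock: 11.8
position: [502.4, 86.8, 130.5]
orientation: [0.673, -0.268, 0.655, -0.214]
ft_force: [0.3, 0.5, 0.3]
opening: 85.2
```

```bash
python3 - <<'E'
from h import *
im=arm.grab_frame("side"); cv2.imwrite("pics/s9.png",cv2.resize(im[120:280,130:280],None,fx=3.7,fy=3.7,interpolation=2))
im=arm.grab_frame("top"); cv2.imwrite("pics/t9.png",cv2.resize(im[110:230,160:300],None,fx=4.2,fy=4.2,interpolation=2))
p,R,s=cur(); print(s['clock'],p,s['ft_force'].round(2),s['joint_pos'].round(3))
Rt=target(.7,QJ); print(delta(jw([4,0,22.])[0],Rt))
E
```

```text
11.9 [503.89339289  88.55308695 131.93164204] [-0.34  0.76  0.43] [ 0.42   0.535 -0.144  1.16  -0.65   2.   ]
(array([142.44219812,   0.91740253,  -0.93927667]), array([-0.00643297, -0.00303014, -0.0043242 ]))
```

View pics/s9.png

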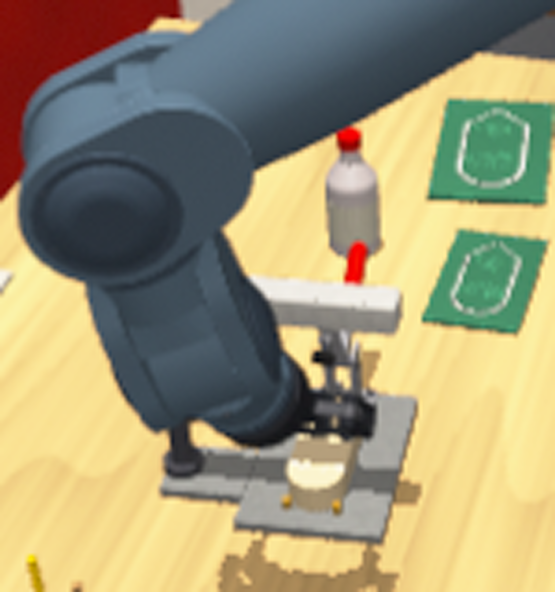

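View pics/t9.png

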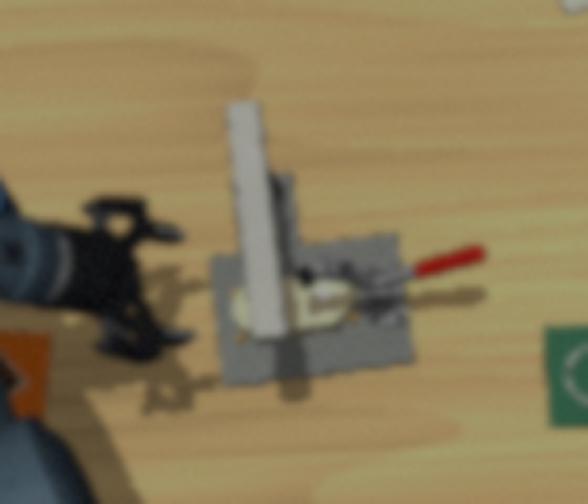

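```bash
python3 - <<'E'
from h import *
p,R,s=cur(); print(pix("top",[p,p-R.apply([13,0,0])]))
for sg in(1,-1): print(pix("top",p-R.apply([13,0,sg*50])))
E
```

```text
[[205.60427408 178.29079758]
 [203.09894407 177.88668913]]
[[204.43000119 190.72231001]]
[[201.79620285 165.21912862]]
```

Call:
drive_tool(claw=[85,85,85,85,85,85,85,85], dp=[[20,0.9,-0.9],[25,0,0],[25,0,0],[25,0,0],[20,0,0],[15,0,0],[11,0,0],[0,0,0]], dr=[[-0.006,-0.003,-0.004],[0,0,0],[0,0,0],[0,0,0],[0,0,0],[0,0,0],[0,0,0],[0,0,0]])

```text
clock: 12.7
position: [510.9, -1.1, 22.5]
orientation: [0.674, -0.272, 0.653, -0.212]
ft_force: [0.6, 0.4, 1.0]
opening: 85.0
```

```bash
python3 - <<'E'
from h import *
im=arm.grab_frame("side"); cv2.imwrite("pics/s10.png",cv2.resize(im[160:280,150:260],None,fx=5,fy=5,interpolation=2))
p,R,s=cur(); print(s['clock'],p,s['ft_force'].round(2),s['joint_pos'].round(3))
Rt=target(.7,QJ); print(delta(jw([4,0,22.])[0],Rt))
E
```

```text
12.75 [511.20846567  -0.67525108  23.00675341] [0.41 0.04 0.69] [ 0.264  0.582 -0.398  0.735 -0.687  1.796]
(array([ 1.44944628, -0.15818008, -0.6472583 ]), array([ 0.00033834,  0.00016519, -0.00011134]))
```

View pics/s10.png

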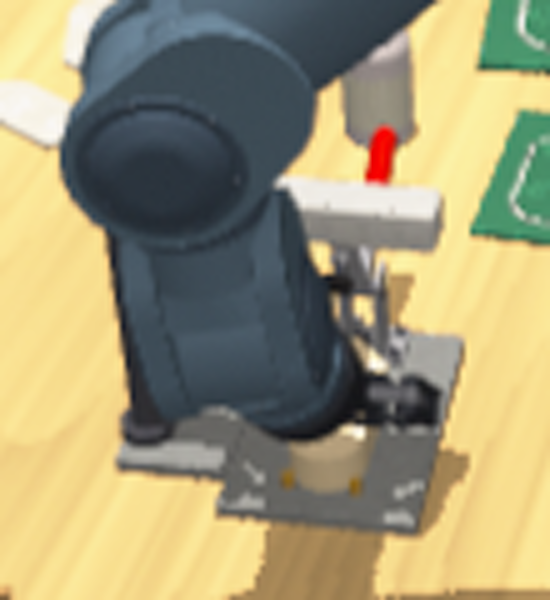

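Call:
drive_tool(claw=[75,65,60,55,50,45,45,45], dp=[[0,0,-0.5],[0,0,0],[0,0,0],[0,0,0],[0,0,0],[0,0,0],[0,0,0],[0,0,0]], dr=[[0,0,0],[0,0,0],[0,0,0],[0,0,0],[0,0,0],[0,0,0],[0,0,0],[0,0,0]], grip_force=45)

```text
clock: 13.55
position: [510.3, -0.7, 22.5]
orientation: [0.674, -0.273, 0.653, -0.212]
ft_force: [-0.9, 4.2, 5.2]
opening: 49.3
```

Call:
drive_tool(claw=[40,40], dp=[[0,0,0],[0,0,0]], dr=[[0,0,0],[0,0,0]])

```text
clock: 13.75
position: [510.3, -0.7, 22.5]
orientation: [0.674, -0.273, 0.653, -0.212]
ft_force: [0.2, 3.2, 4.7]
opening: 49.3
```

```bash
python3 - <<'E'
from h import *
p,R,s=cur(); print(s['clock'],p,s['ft_force'].round(2),s['opening'])
print(R.inv().apply([0,0,20]),R.inv().apply(jw([-190,0,0])[0]-jw([0,0,0])[0]))
E
```

```text
13.75 [510.31643261  -0.66482593  22.48458335] [0.2  3.17 4.73] 49.25256770048505
[-1.52960784e+01 -1.28852549e+01 -1.39202740e-02] [-122.40998858  145.312601      0.20660559]
```

Call:
drive_tool(claw=[40,40,40,40,40,40], dp=[[-1.5,-1.3,0],[-3,-2.6,0],[-4,-3.4,0],[-4,-3.4,0],[-2.8,-2.3,0],[0,0,0]], dr=[[0,0,0],[0,0,0],[0,0,0],[0,0,0],[0,0,0],[0,0,0]])

```text
clock: 14.35
position: [510.4, -1.0, 42.9]
orientation: [0.674, -0.272, 0.653, -0.212]
ft_force: [-0.6, 0.4, -0.7]
opening: 49.2
```

```bash
python3 - <<'E'
from h import *
im=arm.grab_frame("side"); cv2.imwrite("pics/s11.png",cv2.resize(im[160:280,150:260],None,fx=5,fy=5,interpolation=2))
p,R,s=cur(); print(s['clock'],p,s['ft_force'].round(2),s['opening'])
E
```

```text
14.4 [510.12894608  -0.97156354  42.48600995] [ 1.07  0.08 -1.26] 48.97147645601043
```

View pics/s11.png

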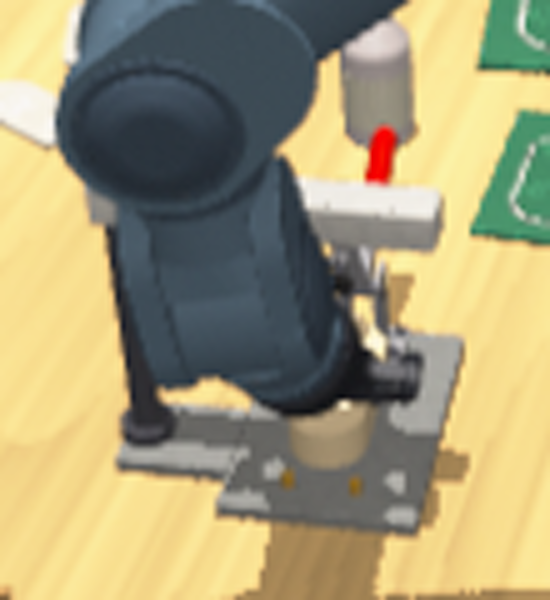

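Call:
drive_tool(claw=[40,40,40,40,40,40,40,40], dp=[[-5,5.9,0],[-10,11.9,0],[-12,14.2,0],[-12,14.2,0],[-12,14.2,0],[-12,14.2,0],[-12,14.2,0],[-12,14.2,0]], dr=[[0,0,0],[0,0,0],[0,0,0],[0,0,0],[0,0,0],[0,0,0],[0,0,0],[0,0,0]])

```text
clock: 15.2
position: [497.3, 134.5, 42.0]
orientation: [0.674, -0.273, 0.653, -0.212]
ft_force: [0.5, -0.1, -0.9]
opening: 49.1
```

Call:
drive_tool(claw=[40,40,40,40,40,40], dp=[[-12,14.2,0],[-10,11.9,0],[-10,11.9,0],[-8,9.5,0],[-4,4.7,0],[0,0,0]], dr=[[0,0,0],[0,0,0],[0,0,0],[0,0,0],[0,0,0],[0,0,0]])

```text
clock: 15.8
position: [491.6, 202.1, 42.1]
orientation: [0.674, -0.273, 0.653, -0.212]
ft_force: [-0.4, -1.1, -1.1]
opening: 49.0
```

```bash
python3 - <<'E'
from h import *
im=arm.grab_frame("side"); cv2.imwrite("pics/s12.png",cv2.resize(im[140:360,100:290],None,fx=3,fy=3,interpolation=2))
im=arm.grab_frame("top"); cv2.imwrite("pics/t12.png",cv2.resize(im[110:230,160:300],None,fx=4.2,fy=4.2,interpolation=2))
p,R,s=cur(); print(s['clock'],p,s['ft_force'].round(2),s['opening'],s['joint_pos'].round(3))
print(R.inv().apply([0,0,1]))
E
```

```text
15.9 [491.5160924  200.96315399  42.28711295] [ 0.45 -0.58 -0.98] 49.46518967823598 [ 0.599  0.759 -0.006  1.197 -0.597  2.201]
[-0.76449835 -0.64462332 -0.00174461]
```

View pics/s12.png

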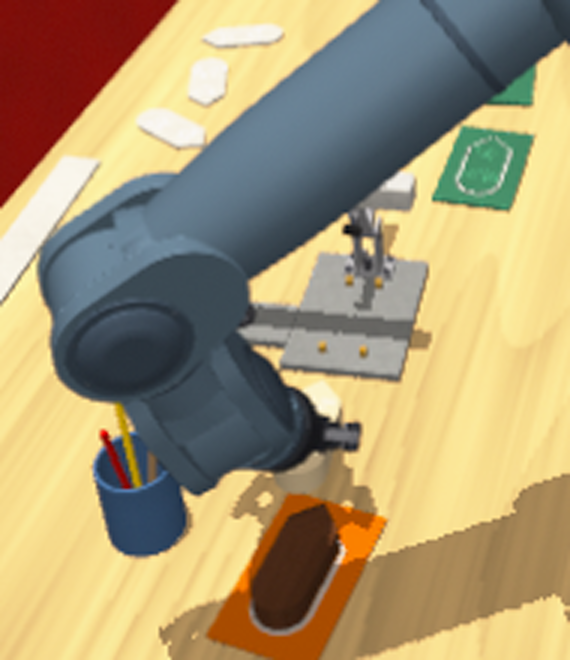

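View pics/t12.png

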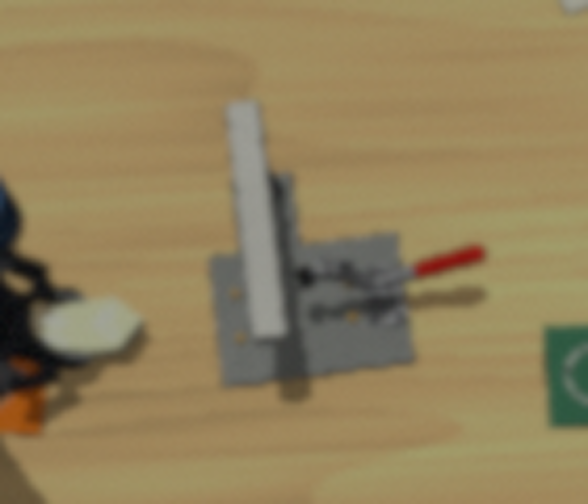

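Call:
drive_tool(claw=[40,40,40,40,40,40,40,40], dp=[[-15,-12.7,0],[-28,-23.6,0],[-30,-25.3,0],[-30,-25.3,0],[-30,-25.3,0],[-30,-25.3,0],[-25,-21,0],[-12,-10,0]], dr=[[0,0,0],[0,0,0],[0,0,0],[0,0,0],[0,0,0],[0,0,0],[0,0,0],[0,0,0]])

```text
clock: 16.7
position: [492.5, 200.6, 307.4]
orientation: [0.675, -0.271, 0.652, -0.212]
ft_force: [0.8, 0.5, -1.2]
opening: 49.5
```

Call:
drive_tool(claw=[40,40], dp=[[0,0,0],[0,0,0]], dr=[[0,0,0],[0,0,0]])

```text
clock: 16.9
position: [492.0, 200.9, 303.3]
orientation: [0.674, -0.272, 0.653, -0.212]
ft_force: [0.2, -0.2, -1.0]
opening: 49.1
```

```bash
cat >> h.py <<'E'
Rj=target(.7,QJ); OFF=Rj.inv().apply(jw([0,0,26])[0]-np.array([510.3,-.7,22.5]))  # leaf mid in tool frame
RG=target(.7,QG)
def tcp_for(P): return np.array(P)-RG.apply(OFF)
E
python3 - <<'E'
from h import *
p,R,s=cur(); print(s['clock'],p,s['ft_force'].round(2),s['joint_pos'].round(3),OFF)
t=tcp_for([QG[0],QG[1],20+280]); print(t,delta(t,RG)); rows(t,RG,16)
E
```

```text
16.9 [492.00057847 200.86310264 303.25813426] [ 0.19 -0.24 -1.01] [ 0.599  0.597  0.402  1.767 -0.597  2.201] [-4.53765188 -0.04565601  0.26005953]
[ 436.17692059 -316.8914072   296.5       ] (array([ 334.21656812, -386.19944684, -101.88698871]), array([ 0.0597792 ,  0.04815606, -0.00013566]))
dp [[20.9, -24.1, -6.4], [20.9, -24.2, -6.2], [20.9, -24.2, -6.1], [20.9, -24.2, -5.9], [21.0, -24.2, -5.8], [21.0, -24.2, -5.6], [21.0, -24.3, -5.4], [21.0, -24.3, -5.3]]
dp [[21.0, -24.3, -5.1], [21.0, -24.3, -5.0], [21.1, -24.3, -4.8], [21.1, -24.4, -4.7], [21.1, -24.4, -4.5], [21.1, -24.4, -4.4], [21.1, -24.4, -4.2], [21.1, -24.4, -4.1]]
dr each [0.0037, 0.003, -0.0]
```

Call:
drive_tool(claw=[40,40,40,40,40,40,40,40], dp=[[10.5,-12,-3.2],[20.9,-24.2,-6.2],[20.9,-24.2,-6.1],[20.9,-24.2,-5.9],[21,-24.2,-5.8],[21,-24.2,-5.6],[21,-24.3,-5.4],[21,-24.3,-5.3]], dr=[[0.0037,0.003,0],[0.0037,0.003,0],[0.0037,0.003,0],[0.0037,0.003,0],[0.0037,0.003,0],[0.0037,0.003,0],[0.0037,0.003,0],[0.0037,0.003,0]])

```text
clock: 17.7
position: [464.5, -43.0, 298.6]
orientation: [0.669, -0.26, 0.659, -0.225]
ft_force: [0.3, -0.2, -0.5]
opening: 48.8
```

Call:
drive_tool(claw=[40,40,40,40,40,40,40,40], dp=[[21,-24.3,-5.1],[21,-24.3,-5],[21.1,-24.3,-4.8],[21.1,-24.4,-4.7],[21.1,-24.4,-4.5],[21.1,-24.4,-4.4],[21.1,-24.4,-4.2],[21.1,-24.4,-4.1]], dr=[[0.0037,0.003,0],[0.0037,0.003,0],[0.0037,0.003,0],[0.0037,0.003,0],[0.0037,0.003,0],[0.0037,0.003,0],[0.0037,0.003,0],[0.0037,0.003,0]])

```text
clock: 18.5
position: [436.5, -301.1, 294.8]
orientation: [0.665, -0.247, 0.664, -0.237]
ft_force: [0.0, -0.4, -1.0]
opening: 49.1
```

Call:
drive_tool(claw=[40,40,40], dp=[[10.5,-12.2,-2],[0,0,0],[0,0,0]], dr=[[0,0,0],[0,0,0],[0,0,0]])

```text
clock: 18.8
position: [435.2, -315.9, 295.1]
orientation: [0.665, -0.247, 0.664, -0.237]
ft_force: [-0.7, 0.7, -1.2]
opening: 49.4
```

```bash
python3 - <<'E'
from h import *
p,R,s=cur(); print(s['clock'],p,s['ft_force'].round(2),s['joint_pos'].round(3),s['opening'])
t=tcp_for([QG[0],QG[1],20+60]); print(t,delta(t,RG)); rows(t,RG,8)
im=arm.grab_frame("side"); cv2.imwrite("pics/s13.png",im)
E
```

```text
18.8 [ 435.20953205 -315.92540164  295.13167834] [-0.73  0.72 -1.25] [-0.404  0.042 -0.386  0.818 -0.629  1.046] 49.35274972495619
[ 436.17692059 -316.8914072    76.5       ] (array([168.10586846, 139.78287855,   1.68630775]), array([ 0.00265388, -0.00214298, -0.00185597]))
dp [[21.0, 17.5, 0.2], [21.0, 17.5, 0.2], [21.0, 17.5, 0.2], [21.0, 17.5, 0.2], [21.0, 17.5, 0.2], [21.0, 17.5, 0.2], [21.0, 17.5, 0.1], [21.0, 17.5, 0.1]]
dr each [0.0003, -0.0003, -0.0002]
```

View pics/s13.png

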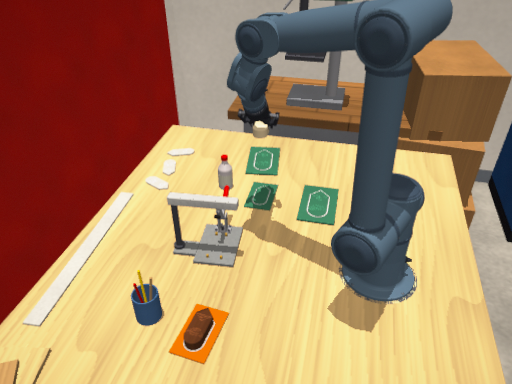

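Call:
drive_tool(claw=[40,40,40,40,40,40,40,40], dp=[[12,10,0.2],[24,20,0.2],[28,23.3,0.2],[28,23.3,0.2],[28,23.3,0.2],[24,20,0.2],[16,13.3,0.2],[8,6.6,0.2]], dr=[[0,0,0],[0,0,0],[0,0,0],[0,0,0],[0,0,0],[0,0,0],[0,0,0],[0,0,0]])

```text
clock: 19.65
position: [436.8, -315.8, 75.8]
orientation: [0.665, -0.248, 0.664, -0.236]
ft_force: [-0.4, 0.7, -1.4]
opening: 49.2
```

Call:
drive_tool(claw=[40,40,40], dp=[[0,0,0],[0,0,0],[0,0,0]], dr=[[0,0,0],[0,0,0],[0,0,0]])

```text
clock: 19.95
position: [439.7, -318.1, 80.3]
orientation: [0.667, -0.248, 0.661, -0.238]
ft_force: [0.4, -0.7, -1.0]
opening: 48.9
```

```bash
python3 - <<'E'
from h import *
im=arm.grab_frame("side"); cv2.imwrite("pics/s14.png",cv2.resize(im[130:240,210:310],None,fx=5.4,fy=5.4,interpolation=2))
im=arm.grab_frame("top"); cv2.imwrite("pics/t14.png",cv2.resize(im[170:240,270:350],None,fx=7,fy=7,interpolation=2))
p,R,s=cur(); print(s['clock'],p,s['ft_force'].round(2),s['joint_pos'].round(3),s['opening'])
t=tcp_for([QG[0],QG[1],20]); print(t,delta(t,RG))
m=p+R.apply(OFF); tip=m+Ro.from_euler('z',QG[2]).apply([60,0,0]); print(m,pix("top",[m+[0,0,14],tip]),pix("side",[m+[0,0,14],tip]))
E
```

```text
20.05 [ 439.4314829  -318.13267113   80.14221096] [-0.04  0.11 -0.75] [-0.404  0.285 -0.738  0.216 -0.63   1.044] 49.39743671141157
[ 436.17692059 -316.8914072    16.5       ] (array([47.78273028, 42.04496177, -3.39054621]), array([-0.00036552,  0.00286047,  0.00137171]))
[ 439.64150038 -315.23623562   83.63885992] [[312.48001571 192.20495609]
 [327.54938037 192.16561208]] [[259.97944806 173.75060299]
 [263.25856285 168.39563149]]
```

View pics/s14.png

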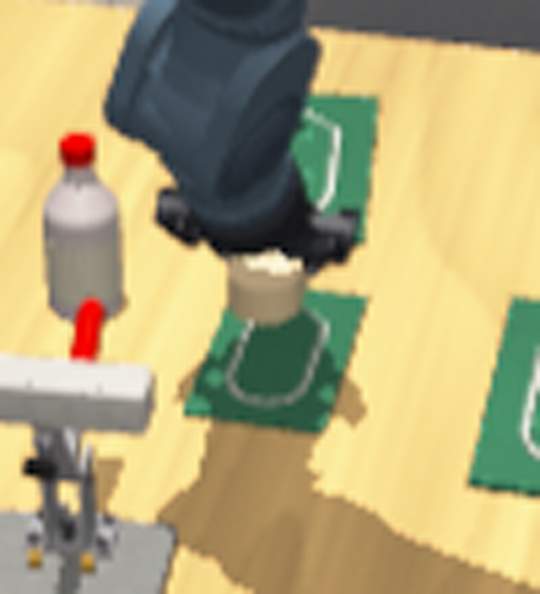

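View pics/t14.png

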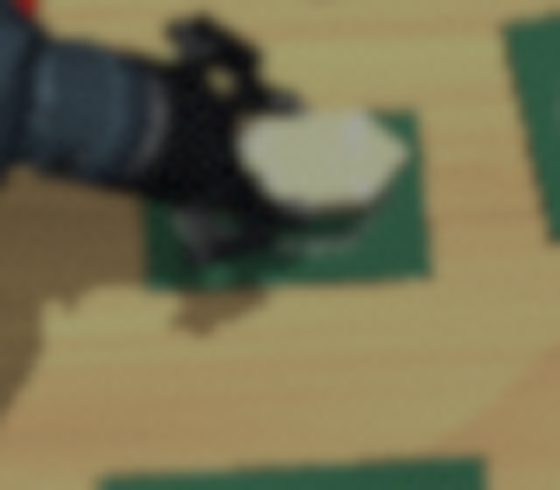

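```bash
python3 - <<'E'
from h import *
P=onz("top",[[328.3,191.9]],92)[0]; p,R,s=cur()
print("tip seen",P,"predicted",p+R.apply(OFF)+Ro.from_euler('z',QG[2]).apply([60,0,0]))
print("outline tip", onz("top",[[326.3,197.9]],6))
# side
im=cv2.imread("pics/t14.png")
print(QG, jw([60,0,20],QG))
t=tcp_for([QG[0],QG[1],20+12]); print(delta(t,RG))
E
```

```text
tip seen [ 439.40712224 -376.93893833   92.        ] predicted [ 440.40925903 -375.23132331   83.63885992]
outline tip [[ 434.83579354 -380.18109285    6.        ]]
[436.4, -314, -1.558] [[ 437.16775865 -373.99508769   20.        ]]
(array([38.61527837, 34.30177247, -3.36147976]), array([-0.00036552,  0.00286047,  0.00137171]))
```

Call:
drive_tool(claw=[40,40,40,40,40,40,40], dp=[[4,4.4,-1],[10,9,-1.2],[10,8.5,0],[8,6.8,0],[6.6,5.6,0],[0,0,0],[0,0,0]], dr=[[0,0.003,0],[0,0,0],[0,0,0],[0,0,0],[0,0,0],[0,0,0],[0,0,0]])

```text
clock: 20.75
position: [435.9, -316.4, 27.1]
orientation: [0.665, -0.247, 0.664, -0.238]
ft_force: [-0.5, 0.3, -0.5]
opening: 49.4
```

```bash
python3 - <<'E'
from h import *
im=arm.grab_frame("side"); cv2.imwrite("pics/s15.png",cv2.resize(im[160:240,220:300],None,fx=7,fy=7,interpolation=2))
im=arm.grab_frame("top"); cv2.imwrite("pics/t15.png",cv2.resize(im[170:240,270:350],None,fx=7,fy=7,interpolation=2))
p,R,s=cur(); print(s['clock'],p,s['ft_force'].round(2),s['opening'])
t=tcp_for([QG[0],QG[1],20]); print(t,delta(t,RG))
E
```

```text
20.85 [ 436.4656934  -316.61231196   27.63890308] [ 1.03  0.68 -1.02] 48.97542435660209
[ 436.17692059 -316.8914072    16.5       ] (array([ 8.6923996 ,  6.97152164, -0.27662408]), array([ 0.00051846, -0.00138976,  0.00070341]))
```

View pics/s15.png

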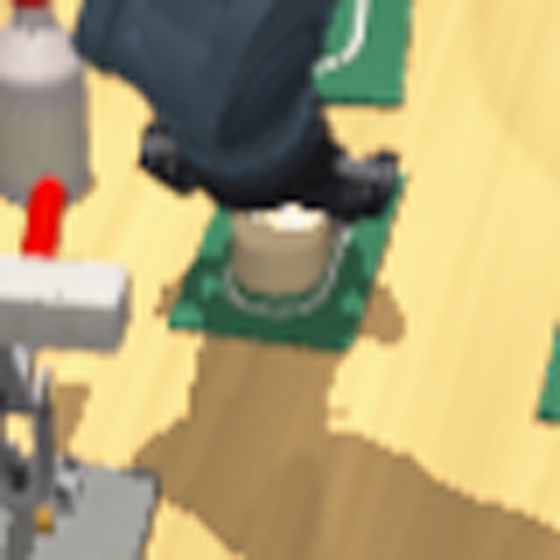

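View pics/t15.png

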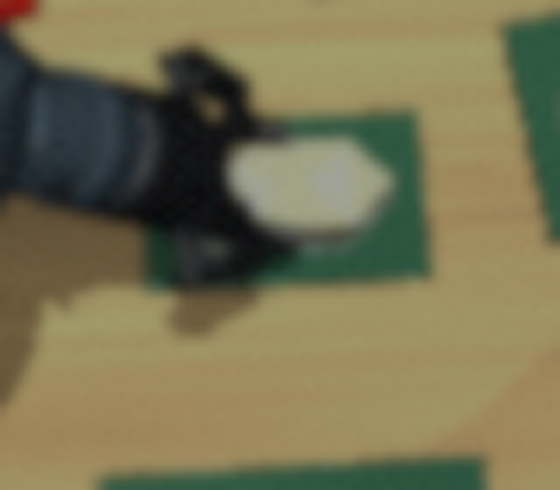

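Call:
drive_tool(claw=[40,40,40,40,40,40], dp=[[2.3,1.9,0],[2.3,1.9,0],[1.5,1.3,0],[0.8,0.6,0],[0,0,0],[0,0,0]], dr=[[0,0,0],[0,0,0],[0,0,0],[0,0,0],[0,0,0],[0,0,0]])

```text
clock: 21.45
position: [435.9, -316.5, 18.0]
orientation: [0.665, -0.247, 0.664, -0.238]
ft_force: [-0.3, -0.7, -1.1]
opening: 49.4
```

Call:
drive_tool(claw=[40,40,40], dp=[[0.8,0.6,0],[0,0,0],[0,0,0]], dr=[[0,0,0],[0,0,0],[0,0,0]])

```text
clock: 21.75
position: [435.9, -316.5, 17.1]
orientation: [0.665, -0.247, 0.664, -0.238]
ft_force: [0.1, 0.4, -0.7]
opening: 49.2
```

Call:
drive_tool(claw=[40,40,40], dp=[[0.6,0.5,0],[0,0,0],[0,0,0]], dr=[[0,0,0],[0,0,0],[0,0,0]])

```text
clock: 22.05
position: [436.1, -316.6, 16.5]
orientation: [0.665, -0.247, 0.663, -0.238]
ft_force: [-0.1, 1.2, 0.3]
opening: 49.1
```

Call:
drive_tool(claw=[40,40,40], dp=[[0.5,0.4,0],[0,0,0],[0,0,0]], dr=[[0,0,0],[0,0,0],[0,0,0]])

```text
clock: 22.35
position: [436.2, -316.8, 16.5]
orientation: [0.665, -0.247, 0.663, -0.239]
ft_force: [-1.5, 2.6, 6.3]
opening: 49.3
```

Contact at the predicted height. Release slowly and check.

Call:
drive_tool(claw=[48,50,53,58,65,75,85,85], dp=[[0,0,0],[0,0,0],[0,0,0],[0,0,0],[0,0,0],[0,0,0],[0,0,0],[0,0,0]], dr=[[0,0,0],[0,0,0],[0,0,0],[0,0,0],[0,0,0],[0,0,0],[0,0,0],[0,0,0]])

```text
clock: 23.15
position: [435.9, -316.5, 15.6]
orientation: [0.665, -0.247, 0.664, -0.238]
ft_force: [0.1, -0.9, 0.4]
opening: 84.8
```

Call:
drive_tool(claw=[85,85,85,85,85,85,85,85], dp=[[-5,0,0],[-15,0,0],[-25,0,0],[-30,0,0],[-35,0,0],[-35,0,0],[-35,0,0],[-20,0,0]], dr=[[0,0,0],[0,0,0],[0,0,0],[0,0,0],[0,0,0],[0,0,0],[0,0,0],[0,0,0]])

```text
clock: 23.95
position: [435.5, -186.3, 171.2]
orientation: [0.666, -0.247, 0.662, -0.238]
ft_force: [1.3, -0.6, -1.3]
opening: 85.0
```

Call:
drive_tool(claw=[85,85,85,85,85], dp=[[-35,-30,0],[-35,-30,0],[-30,-25,0],[0,0,0],[0,0,0]], dr=[[0,0,0],[0,0,0],[0,0,0],[0,0,0],[0,0,0]])

```text
clock: 24.45
position: [435.6, -188.0, 300.8]
orientation: [0.666, -0.247, 0.663, -0.238]
ft_force: [-0.2, -0.1, -0.7]
opening: 85.2
```

```bash
python3 - <<'E'
from h import *
im=arm.grab_frame("side"); cv2.imwrite("pics/side16.png",im);cv2.imwrite("pics/s16.png",cv2.resize(im[160:270,170:300],None,fx=5.4,fy=5.4,interpolation=2))
im=arm.grab_frame("top"); cv2.imwrite("pics/top16.png",im);cv2.imwrite("pics/t16.png",cv2.resize(im[170:240,270:350],None,fx=7,fy=7,interpolation=2))
p,R,s=cur(); print(s['clock'],p,s['ft_force'].round(2),s['opening'])
E
```

```text
24.55 [ 434.14737732 -187.9496992   298.47117416] [ 0.89  0.85 -0.16] 85.10573335684637
```

View pics/s16.png

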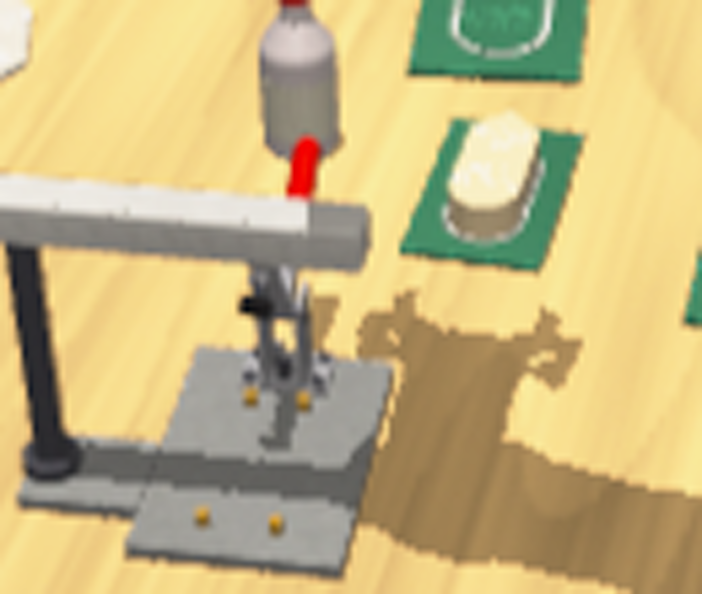

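View pics/t16.png

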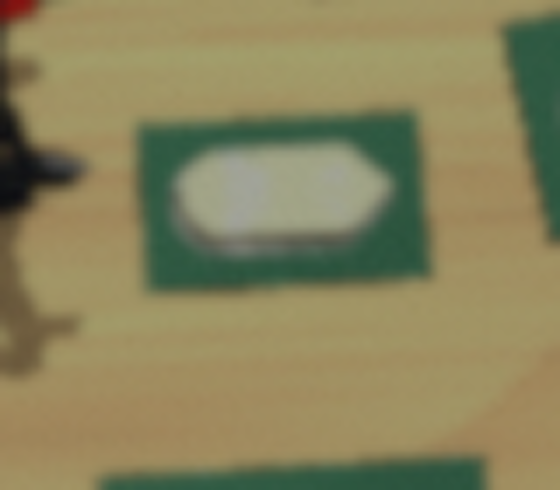

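View pics/side16.png

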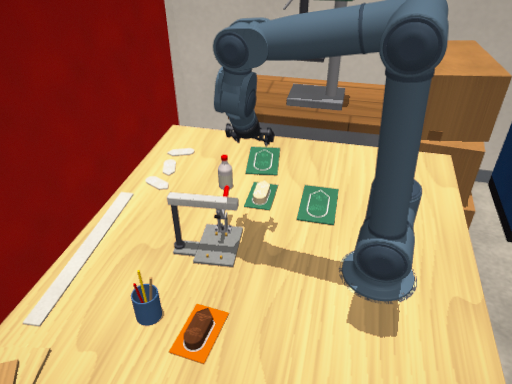

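```bash
python3 - <<'E'
from h import *
from scipy.optimize import least_squares
a=np.linspace(-np.pi/2,-np.pi*1.5,9)
leaf=np.array([[35,25],[60,0],[35,-25],[-35,-25],[-60,0],[-35,25]],float)
def render(poly,z,q,n):
    P=jw(np.c_[poly,np.full(len(poly),z)],q); return pix(n,P)
for n in("top","side"):
    im=cv2.imread(f"pics/{n}16.png").astype(float); hsv=cv2.cvtColor(im.astype(np.uint8),cv2.COLOR_BGR2HSV)
    cu=pix(n,[[436,-314,30]])[0]; x0,y0=(cu-[30,26]).astype(int); x1,y1=(cu+[30,26]).astype(int)
    h=hsv[y0:y1,x0:x1]; green=((h[...,0]>55)&(h[...,0]<95)&(h[...,1]>70)).astype(np.uint8)
    g=cv2.morphologyEx(green,cv2.MORPH_CLOSE,np.ones((25,25))); c,_=cv2.findContours(green,cv2.RETR_EXTERNAL,2); k=max(c,key=len)
    hull=cv2.convexHull(k)[:,0]+[x0,y0]; w=onz(n,hull,6)[:,:2].astype(np.float32); print(n,"board",cv2.minAreaRect(w))
    th=200 if n=="side" else 150
    br=(im[y0:y1,x0:x1].min(2)>(150 if n=="side" else 110)).astype(np.uint8)
    m=cv2.connectedComponentsWithStats(br); i=1+np.argmax(m[2][1:,4]); pts=np.argwhere(m[1]==i)[:,::-1]+[x0,y0]
    w=onz(n,pts,34)[:,:2].astype(np.float32); print("leaf top",cv2.minAreaRect(w),w.mean(0),len(pts))
E
```

```text
top board ((435.9295959472656, -314.315673828125), (92.16123962402344, 157.1309051513672), 0.6667889952659607)
leaf top ((435.4871520996094, -309.886962890625), (115.16600036621094, 48.63443374633789), 87.42904663085938) [ 436.6401  -309.82147] 310
side board ((433.41595458984375, -306.82391357421875), (96.8822021484375, 163.3286895751953), 0.3793414235115051)
leaf top ((433.7597351074219, -312.21624755859375), (49.34688186645508, 116.51905059814453), 1.2232402563095093) [ 433.4384  -308.28958] 211
```

```bash
python3 - <<'E'
from bench import arm
print(arm.finish_job())
E
```

```text
the job is handed in; nothing more can be done
None
```

The leaf is marked and lies flat on the smallest green board, inside the outline with its point the same way as the outline's. I handed the job in at about 24.6 s.

**Clamp:** I swung the handle upright and opened the fingers to 45 mm around it for about 0.7 s. The picture showed the handle still upright with the pad on the leaf. I then swung it back fully open and let go. The next picture showed the handle and leaf where they had been at the start.

**Leaf:** I took it out from under the lamp bar with the hand leaning 40°, lowered it until the wrist felt about 6 N of contact, then released it and backed off.

**Last checks:**
- The outline shows around the leaf, and the jig is open.
- The orange board's leaf, the glue bottle and the mug look unmoved. I judged that by eye and did not measure it.
- The two cameras disagree about the leaf's place along its length. The top view puts it about 3–4 mm to one side of the outline's middle, and the side view puts it 1–5 mm to the other. That is within their roughly 1 px error, so it should be near the middle.
- Across its width it is within about 1 mm. The leaf's angle matches the board's to about 1° in the side view and about 3° in the blurrier top view.

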